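Hold the spice sieve over the right tin

ROBOT

A 7-joint arm with a two-finger parallel gripper is mounted at the origin on the work surface. World frame = base frame: x ahead of the robot, y to its left, z up, the work surface at z = 0. Lengths are in mm, angles in rad, forces in N, time in s.
With the tool pointing down it reaches from about 425 to 925 mm from the base axis. Payload 6.8 kg.
Tool frame: the origin (TCP) lies on the centre line of the jaws, within the pads' length; the fingertips stand 8 mm ahead of it and the grasp point (between the pads) lies 11 mm behind it; z points along the fingers, y is the line along which they close (so a half turn about z gives the same grasp; the last joint's range is limited). The gripper opens to 85 mm and grips with 20 to 120 N. Pads are 22 mm wide; open, the fingers measure 114 mm over their backs; the gripper's body (76 mm by 85 mm) begins 54 mm behind the grasp point. The pads swing forward as they close: fully open they stand 13 mm farther back than shut.
Start: joints at [1.017, 0.477, 0.022, 1.555, -0.011, 1.109, -0.083], TCP at [291.057, -609.042, 239.308] pointing down, gripper open.
Joint ranges: [-2.96, 2.96], [-0.34, 2.1], [-1.41, 1.46], [0.24, 2.44], [-1.37, 4.51], [0.17, 1.92], [-2.96, 2.96]. Speed limits (rad/s): [2.39, 2.39, 3.14, 3.14, 3.14, 3.14, 3.14].

INTERFACE

Orientations are given as a unit quaternion [x, y, z, w].
In Python, from bench import sense, vision, job gives the robot as it stands.
- The arm moves only by the tool play_rows, never from a script. Its argument "rows" is text: rows parted by semicolons, each of 4 numbers parted by spaces: the shift along the tool's x, y, z in m, then the turn about the tool's z in degrees. In form: x y z twist; .... A call has 1 to 20 rows; each row is the pose to reach, as a shift and turn from the pose commanded when the call began, along the tool's axes at that moment; what a row does not reach only later rows make up. A row lasts 1/10 s, in which the tool goes at most 50 mm and 8.59 degrees, less where a joint would pass 70% of its speed; a pose out of reach is approached as far as the arm can. A call with a gripper value outside its range is refused whole. "fingers" is the closure, from 0 (fully open) to 1 (shut), set as the call begins (left out, the last holds). The fingers move at their own pace and stop on an object; "force" is the grip in N (left out, the last holds). Time passes only in rows, so rows that repeat a pose let the fingers close. It gives the time, the measured TCP pose, the force, the opening and the grip force at its end, in the units of the state.
- sense(): the state, without advancing time (a new reading comes with each control period).
- vision.camera(name): name is "scene" or "top" or "wrist"; returns (picture, depth): 420x560x3 uint8, red, green, blue; 420x560 float32, mm along the optical axis (not along the pixel's ray), 0 where there is no reading.
- vision.camera_model(name): a dict with "fovy" (degrees; the focal length in pixels is half the picture's height over the tangent of half this angle, whatever the lens; pixels are square), "cx", "cy" (the principal point, pixels), "camera_from_world" (4x4, takes a point from world to camera coordinates); the wrist camera has in their place "tool_from_camera" (4x4, takes a point from camera to tool coordinates, whose origin is the TCP and whose axes are the flange's). Camera axes: x right, y down, z forward; pixel columns grow to the right and rows downward; lengths in mm; the calibration is good to about 2 mm. A picture is of the moment at which its call begins: read the wrist's pose just before it. camera_model takes no time and is no camera call.
- job.finish_job(): hands the job in; it is judged then, once.
The state is a dict: "time_s": time; "q": joint angles; "qvel": joint speeds; "joint_efforts": joint torques, N m; "tcp_pos": TCP position; "eef_rot": TCP orientation; "wrist_force": force on the tool from outside, world axes, zero at the start; "torque": the same for the moment, N m; "opening": opening from 0.0 (shut) to 1.0 (fully open); "grasp_force": force on a finger pad.
Only numpy, scipy, OpenCV 4.12 (cv2) and the standard library are available. Lean on these libraries where they do the work, as an engineer would, in place of code of your own. Each camera call takes 0.05 s, during which the arm holds its last target. There are 200 camera calls.

TASK

The ground masala is about to be sifted into the yellow tin, the one the spoon was left standing in: take the spoon out and stand it, bowl down, in the blue utensil crock and let go of it. Then pick the small sieve up out of the white tray by its wooden handle, carry it over the things in between, and hold it level, centred about a centimetre above the open mouth of the yellow tin without touching it. Finish still holding it there, with the yellow tin standing on the turntable and the crock upright, and do not tip or shift the two other tins or the jar.

Things in the scene. Friction and masses are not known exactly. Their poses are not given: they have to be found in the camera images.
- tin: The yellow open round spice tin, loose and empty, the target: outer diameter 66, 98 high, wall and floor 3 (inner diameter about 60). At the start the spoon stands leaning in it. Origin: centre of its underside, z up. It stands 68 from the turntable's axis, with two like tins (118 between centres).
- tin_mouth (a point): Centre of the yellow tin's mouth, in the plane of its rim (98 above the tin's underside, about 126 above the work surface); axes as the tin's, z up.
- tin_red: A like tin in red, empty. Leave it. Origin: centre of the underside.
- tin_green: A like tin in green, empty. Leave it. Origin: centre of the underside.
- turntable: Round steel turntable, 230 diameter, top 28 above the work surface, holding the three tins. Its foot is fixed; its plate turns about the vertical axis when pushed sideways (about 0.04 N m). Origin: centre of the underside, z up.
- spoon: Steel spoon, 180 long, 60 g. Origin: its foot (lowest point of the bowl); z runs up the handle's axis, x square to the flat of the bowl. Bowl round, 32 wide (y), 9 thick, z 0 to 32. Handle: round bar, 9 diameter, z 32 to 180. It starts bowl down in the yellow tin, foot against the wall, leaning about 0.49 rad on the other side's rim, roughly towards the robot, about 70 standing out above the rim.
- spoon_grip (a point): Point on the axis of the spoon's handle, 150 from the foot and 30 below the handle's end; axes as the spoon's.
- crock: Blue ceramic utensil crock with a white rim band: a straight pot, loose, 0.65 kg, 105 high, outer diameter 64 (69 at the band), bore 50 diameter, inside floor 10 above its underside. Empty at the start. Origin: centre of its underside, z up.
- crock_mouth (a point): Centre of the crock's mouth in the plane of its rim, 105 above its underside.
- sieve: Small steel sieve with wooden handle, 85 g, lying level on the tray's floor. Origin: centre of the pan's flat underside (the mesh); z up, x out along the handle. Pan round, 48 diameter below, 61 over the rim, 35 high. Handle: straight level bar 13 wide (y), 11 thick (z), 39 to 139 out from the pan's centre, middle line 28.5 above the underside. Centre of mass 7 out towards the handle.
- sieve_grip (a point): Point on the middle line of the sieve's handle, 85 out from the pan's centre and 28.5 above the sieve's underside; axes as the sieve's.
- tray: White plastic tray, fixed, 240 (x) by 300 (y), rim 15 high and 4 thick, floor 4 thick. Origin: centre of its underside.
- jar: Glass jar with steel screw lid, 76 diameter, 125 high. An obstacle; leave it. Origin: centre of its underside.

How it is judged:
By the outcome, as a careful person would: the job done as asked, in the order asked, and still so for the second after the job is handed in, while the arm keeps its last pose, push and grip.
It also fails if it takes over 64 s, if anything falls off the work surface, if the arm or the gripper's body presses on something with over 40 N, if the wrist force passes 120 N, or if a joint passes its speed limit or range.

## Working session

There is one attempt and no reset: what is moved stays moved. The work goes in short steps, Python scripts to look and compute and a tool call to move; the robot and the scene stay as the last step left them, time stands still between calls to the robot, and variables do not carry over. Pictures are saved under pics/ and viewed, at most 10 in all, crops included, and the job is handed in when it is done.

Besides the shell and the picture viewer there is one more tool, called after ">>>" as name(argument=value, ...) on one line, values as JSON. play_rows: Moves the arm, as the interface text tells. Its arguments: {"type":"object","properties":{"rows":{"type":"string"},"fingers":{"type":"number"},"force":{"type":"number"}},"required":["rows"]}

```bash
mkdir -p pics; ls; python3 - <<'E'
from bench import sense, vision
import cv2,numpy as np,json
s=sense();print(s)
for n in ("scene","top"):
    p,d=vision.camera(n);np.savez(f"{n}.npz",p=p,d=d)
    cv2.imwrite(f"pics/{n}0.png",p[:,:,::-1])
    m=vision.camera_model(n);print(n,m["fovy"],m["cx"],m["cy"],np.round(m["camera_from_world"],3).tolist(), {k for k in m})
m=vision.camera_model("wrist");print(m)
E
```

```text
pics
{'time_s': 0.0, 'q': array([ 1.01690562,  0.47781554,  0.02232651,  1.55644936, -0.01149503,
        1.10927057, -0.08311732]), 'qvel': array([1.68061597e-03, 1.69407031e-03, 2.19986328e-03, 1.11836593e-03,
       2.46468928e-03, 6.04003740e-04, 5.22867115e-05]), 'joint_efforts': array([-1.16843054e-03, -5.96455336e+01,  1.60766646e+00, -2.81191581e+01,
        1.24868233e-02,  9.49292618e-03, -2.50317373e-05]), 'tcp_pos': array([ 290.78969487, -608.52170078,  238.31596298]), 'eef_rot': array([ 9.75259087e-01,  2.21063089e-01, -2.65231673e-04, -8.67771418e-04]), 'wrist_force': array([ 0.09097832, -0.21956394, -0.01697416]), 'torque': array([-0.01153402, -0.00784003,  0.0216794 ]), 'grasp_force': 0.0, 'opening': 1.001705707827596}
scene 50.373682707275826 279.0534828066457 207.28060390521833 [[0.484, 0.875, 0.011, -242.625], [0.676, -0.366, -0.64, -275.14], [-0.556, 0.317, -0.768, 1478.213], [0.0, 0.0, 0.0, 1.0]] {'cy', 'fovy', 'camera_from_world', 'cx'}
top 51.718392505568325 273.7310658515448 211.93847115365443 [[-0.002, -1.0, -0.001, -12.629], [-0.987, 0.002, -0.159, 540.186], [0.159, 0.0, -0.987, 962.29], [0.0, 0.0, 0.0, 1.0]] {'cy', 'fovy', 'camera_from_world', 'cx'}
{'fovy': 60.624582938720394, 'cx': 277.4157062873205, 'cy': 207.08261396347564, 'tool_from_camera': array([[-2.21457218e-04, -9.45676205e-01, -3.25109929e-01,
         8.41683185e+01],
       [ 9.99999887e-01, -7.29166532e-05, -4.69077180e-04,
         1.16045976e+00],
       [ 4.19889200e-04, -3.25109997e-01,  9.45676115e-01,
        -1.34829552e+02],
       [ 0.00000000e+00,  0.00000000e+00,  0.00000000e+00,
         1.00000000e+00]])}
```

View pics/top0.png

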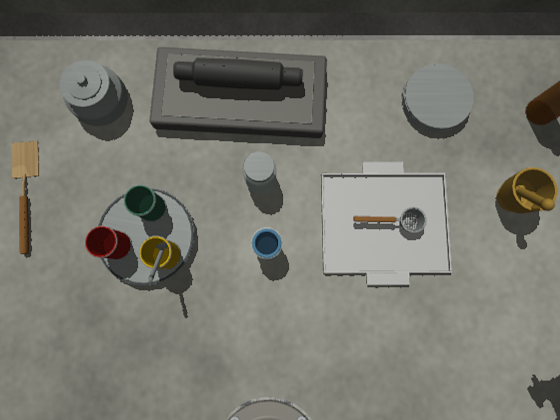

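View pics/scene0.png

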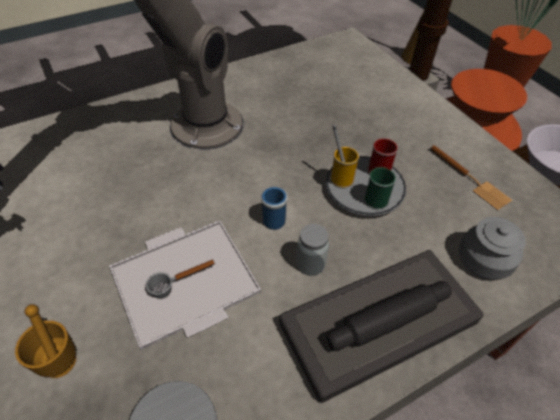

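The top view shows the yellow tin at about (157,252), with the spoon handle crossing its near rim. Red is at (102,241), green (142,200), crock (267,242), jar (260,168), the sieve pan at (413,220), and its handle end at (355,219). The scene view agrees with this layout.

```bash
cat > h.py <<'E'
import numpy as np,cv2
from scipy.optimize import least_squares
from scipy.spatial.transform import Rotation as R
def cloud(p,d,m,T):
    f=p.shape[0]/2/np.tan(np.radians(m["fovy"])/2)
    v,u=np.mgrid[:p.shape[0],:p.shape[1]]
    c=np.stack([(u-m["cx"])*d/f,(v-m["cy"])*d/f,d],-1)
    w=c@T[:3,:3].T+T[:3,3]; w[d<=0]=np.nan
    return w
def fixed(vision,n,z):
    m=vision.camera_model(n);return cloud(z["p"],z["d"],m,np.linalg.inv(m["camera_from_world"]))
def wrist(vision,s,p,d):
    m=vision.camera_model("wrist");T=np.eye(4);T[:3,:3]=R.from_quat(s["eef_rot"]).as_matrix();T[:3,3]=s["tcp_pos"]
    return cloud(p,d,m,T@m["tool_from_camera"])
def circ(P,r=None):
    c=np.median(P,0)
    if r: return least_squares(lambda a:np.hypot(*(P[:,:2]-a).T)-r,c[:2],loss="soft_l1",f_scale=1).x
    return least_squares(lambda a:np.hypot(*(P[:,:2]-a[:2]).T)-a[2],[*c[:2],30],loss="soft_l1",f_scale=1).x
E
python3 - <<'E'
import sys;sys.path.insert(0,'.')
from h import *;from bench import vision
for n in ("top","scene"):
    z=np.load(n+".npz");W=fixed(vision,n,z);hsv=cv2.cvtColor(z["p"],cv2.COLOR_RGB2HSV)
    H,S=hsv[...,0],hsv[...,1]
    print(n,"table z",np.nanmedian(W[300:340,200:300,2]))
    near=lambda x,y,r:np.hypot(W[...,0]-x,W[...,1]-y)<r
    if n=="top":
        for nm,(u,v) in dict(y=(157,252),r=(102,241),g=(142,200),c=(267,242),j=(260,168),s=(413,220),he=(356,219)).items():
            print(nm,W[v,u].round())
    for nm,c,h in (("yel",(20,32),126),("red",(0,6),126),("grn",(60,90),126),("crock",(95,120),105)):
        k=(H>=c[0])&(H<=c[1])&(S>110)&(np.abs(W[...,2]-h)<6)&(W[...,0]<800)&(W[...,0]>350)&(np.abs(W[...,1])<700)
        k&=W[...,1]>-250
        P=W[k];print(nm,len(P),circ(P).round(1) if len(P)>5 else 0,P[:,2].max() if len(P) else 0)
    P=W[(W[...,2]>131)&(W[...,2]<230)&(W[...,0]>380)&(W[...,0]<600)&(W[...,1]>100)&(W[...,1]<400)]
    print("spoon",len(P),P[np.argsort(P[:,2])][::max(1,len(P)//12)].round().tolist())
    P=W[(W[...,2]>120)&(W[...,2]<130)&(W[...,0]>600)&(W[...,0]<760)&(W[...,1]>-60)&(W[...,1]<80)];print("jar",len(P),circ(P).round(1))
    w=(W[...,0]>450)&(W[...,0]<700)&(W[...,1]>-400)&(W[...,1]<-150)
    P=W[w&(H<20)&(S>100)&(W[...,2]>20)];print("handle",len(P),np.nanmean(P,0).round(1),np.median(P[:,2]),cv2.fitLine(P[:,:2].astype(np.float32),2,0,.1,.1).ravel(),P.min(0).round(),P.max(0).round())
    P=W[w&(S<60)&(W[...,2]>32)];print("pan",len(P),circ(P).round(1),circ(P,29))
E
```

```text
top table z -0.5243193466569664
y [449. 257.  31.]
r [474. 381.  42.]
g [572. 298.  29.]
c [474.   2.   7.]
j [623.  16. 128.]
s [ 526. -348.    6.]
he [ 524. -206.   34.]
yel 156 [443.6 235.7  31.2] 129.61005041000044
red 143 [466.  351.5  30.9] 130.72326280621667
grn 80 [555.  274.3  30.3] 128.3247018424695
crock 205 [463.7   2.6  27.6] 109.30743580132207
spoon 89 [[421.0, 229.0, 132.0], [413.0, 227.0, 138.0], [415.0, 229.0, 144.0], [410.0, 225.0, 149.0], [410.0, 228.0, 156.0], [406.0, 230.0, 161.0], [404.0, 229.0, 166.0], [400.0, 225.0, 173.0], [396.0, 223.0, 179.0], [396.0, 225.0, 183.0], [392.0, 228.0, 188.0], [384.0, 225.0, 190.0], [388.0, 229.0, 192.0]]
jar 683 [630.1  19.1  23. ]
handle 193 [ 524.4 -250.3   36.5] 36.45542602991395 [ 1.6759997e-02  9.9985951e-01  5.2440747e+02 -2.5030333e+02] [ 519. -297.   32.] [ 529. -201.   41.]
pan 192 [ 523.9 -335.9   28.7] [ 523.8651769  -335.85463967]
scene table z 1.0108310760491577
yel 93 [445.9 237.2  31.2] 128.71475475698355
red 79 [468.1 352.4  30.9] 130.12374392149763
grn 18 [556.4 275.7  30.5] 128.88564548102147
crock 82 [464.9   3.9  26. ] 109.08704604283446
spoon 86 [[416.0, 229.0, 131.0], [418.0, 231.0, 136.0], [418.0, 233.0, 143.0], [411.0, 228.0, 146.0], [413.0, 232.0, 153.0], [412.0, 229.0, 157.0], [403.0, 234.0, 163.0], [403.0, 230.0, 167.0], [394.0, 226.0, 173.0], [399.0, 228.0, 179.0], [400.0, 227.0, 184.0], [391.0, 225.0, 188.0], [392.0, 225.0, 192.0]]
jar 525 [631.8  19.4  23.7]
handle 203 [ 528.9 -250.2   36.8] 37.25021001194409 [ 1.588047e-02  9.998739e-01  5.289473e+02 -2.502322e+02] [ 521. -297.   28.] [ 536. -202.   42.]
pan 166 [ 525.6 -335.9   28.2] [ 525.57493098 -335.88991399]
```

>>> play_rows(rows="0.419 -0.252 -0.06 0;0.419 -0.252 -0.06 0;0.419 -0.252 -0.06 0;0.419 -0.252 -0.06 0;0.419 -0.252 -0.06 0;0.419 -0.252 -0.06 0;0.419 -0.252 -0.06 0;0.419 -0.252 -0.06 0;0.419 -0.252 -0.06 0;0.462 -0.706 -0.05 17.5;0.462 -0.706 -0.05 17.5;0.462 -0.706 -0.05 17.5;0.462 -0.706 -0.05 17.5;0.462 -0.706 -0.05 17.5;0.462 -0.706 -0.05 17.5;0.462 -0.706 -0.05 17.5;0.462 -0.706 -0.05 17.5;0.462 -0.706 -0.05 17.5;0.462 -0.706 -0.05 17.5;0.462 -0.706 -0.05 17.5", fingers=0)

```text
time_s: 2.1
tcp_pos: [401.1, 232.2, 289.4]
eef_rot: [0.997, 0.074, -0.0, -0.001]
wrist_force: [-1.2, 0.0, 0.3]
opening: 0.999
grasp_force: 0.0
```

```bash
cat >> h.py <<'E'
def delta(s,target,yaw=None):
    M=R.from_quat(s["eef_rot"]).as_matrix()
    y0=np.degrees(np.arctan2(M[1,0],M[0,0]))
    return (M.T@(np.array(target)-s["tcp_pos"])/1000).round(4), None if yaw is None else round((y0-yaw+180)%360-180,1)
E
python3 - <<'E'
from h import *;from bench import sense,vision
s=sense();print(s["time_s"],s["tcp_pos"],s["eef_rot"],s["q"].round(2))
p,d=vision.camera("wrist");cv2.imwrite("pics/w1.png",p[:,:,::-1]);W=wrist(vision,s,p,d);np.savez("w1.npz",p=p,W=W)
print(delta(s,(403,228,270),8))
hsv=cv2.cvtColor(p,cv2.COLOR_RGB2HSV)
k=(hsv[...,0]>=20)&(hsv[...,0]<=32)&(hsv[...,1]>110)&(np.abs(W[...,2]-126)<6)
P=W[k];print("yel",len(P),circ(P))
P=W[(W[...,2]>133)&(W[...,2]<205)&(np.hypot(W[...,0]-403,W[...,1]-228)<50)]
print(len(P))
l=cv2.fitLine(P.astype(np.float32),cv2.DIST_HUBER,0,.1,.1).ravel();print("line",l,P.max(0),P.min(0))
E
```

```text
2.1 [401.13445532 232.16520339 289.3919606 ] [ 9.97226251e-01  7.44225870e-02 -1.77666074e-04 -1.02553099e-03] [-0.18  0.11 -0.51  1.95  0.06  1.1  -2.14]
(array([0.0012, 0.0044, 0.0194]), np.float64(0.5))
yel 951 [443.19133499 235.12864595  30.98408736]
814
line [-4.6553430e-01 -9.1577798e-02  8.8027918e-01  4.0112817e+02
  2.2728151e+02  1.6767470e+02] [419.89386561 234.21280504 193.82026106] [381.76570815 220.30180893 133.44368041]
```

>>> play_rows(rows="-0.001 0.005 0.03 -2.5;-0.001 0.005 0.06 -2.5;-0.001 0.005 0.09 -2.5;-0.001 0.005 0.115 -2.5;-0.001 0.005 0.13 -2.5;-0.001 0.005 0.136 -2.5;-0.001 0.005 0.136 -2.5;-0.001 0.005 0.136 -2.5")

```text
time_s: 2.95
tcp_pos: [403.9, 221.8, 153.9]
eef_rot: [0.996, 0.091, 0.0, -0.0]
wrist_force: [0.2, -0.0, 0.8]
opening: 1.0
grasp_force: 0.0
```

>>> play_rows(rows="0 0 0 0;0 0 0 0;0 0 0 0;0 0 0 0;0 0 0 0;0 0 0 0;0 0 0 0;0 0 0 0;0 0 0 0;0 0 0 0", fingers=1, force=25)

```text
time_s: 3.95
tcp_pos: [403.3, 222.1, 153.4]
eef_rot: [0.996, 0.092, 0.0, -0.0]
wrist_force: [-0.2, -0.1, 2.2]
opening: 0.094
grasp_force: 25.5
```

>>> play_rows(rows="0 0 -0.006 0;0 0 -0.015 0;0 0 -0.025 0;0 0 -0.037 0;0 0 -0.05 0;0 0 -0.063 0;0 0 -0.076 0;0 0 -0.09 0;0 0 -0.103 0;0 0 -0.116 0;0 0 -0.127 0;0 0 -0.13 0;0 0 -0.13 0;0 0 -0.13 0")

```text
time_s: 5.35
tcp_pos: [402.9, 221.9, 282.8]
eef_rot: [0.996, 0.092, -0.0, 0.0]
wrist_force: [0.6, -0.7, 0.9]
opening: 0.096
grasp_force: 25.2
```

```bash
cat > look.py <<'E'
from h import *;from bench import sense,vision
import sys
s=sense();print(s["time_s"],s["tcp_pos"].round(1),s["opening"],s["grasp_force"],s["wrist_force"].round(1))
t=sys.argv[1]
for n in ("scene","top"):
    p,d=vision.camera(n);np.savez(n+t+".npz",p=p,d=d)
    W=fixed(vision,n,dict(p=p,d=d));hsv=cv2.cvtColor(p,cv2.COLOR_RGB2HSV);H,S=hsv[...,0],hsv[...,1]
    for nm,c,h in (("yel",(20,32),126),("red",(0,6),126),("grn",(60,90),126),("crock",(95,120),105)):
        k=(H>=c[0])&(H<=c[1])&(S>110)&(np.abs(W[...,2]-h)<6)&(W[...,0]<800)&(W[...,0]>350)&(W[...,1]<700)&(W[...,1]>-250)
        P=W[k];print(n,nm,len(P),circ(P).round(1) if len(P)>5 else 0)
    cv2.imwrite(f"pics/{n}{t}.png",p[:,:,::-1])
    x,y,z=s["tcp_pos"]
    k=(np.hypot(W[...,0]-x-35,W[...,1]-y)<75)&(W[...,2]<z-12)&(W[...,2]>z-160)&(S<70)
    P=W[k];P=P[P[:,2]>128]
    if len(P)>5: print("spoon",len(P),P[np.argsort(P[:,2])][::max(1,len(P)//12)].round().tolist())
E
python3 look.py 1; python3 -c "
import cv2;a=cv2.imread('pics/scene1.png')[60:260,180:460];cv2.imwrite('pics/c1.png',cv2.resize(a,None,fx=2.8,fy=2.8))"
```

```text
5.35 [402.9 221.9 282.8] 0.09600083585206803 25.16512244939804 [ 0.6 -0.7  0.9]
scene yel 65 [446.7 234.4  31.2]
scene red 85 [468.4 352.4  31.3]
scene grn 20 [553.1 275.8  26.8]
scene crock 79 [464.7   3.9  26.1]
spoon 218 [[471.0, 239.0, 165.0], [470.0, 245.0, 169.0], [471.0, 247.0, 171.0], [471.0, 220.0, 177.0], [459.0, 234.0, 182.0], [459.0, 233.0, 192.0], [455.0, 234.0, 202.0], [447.0, 231.0, 214.0], [444.0, 232.0, 225.0], [432.0, 225.0, 238.0], [427.0, 227.0, 250.0], [419.0, 222.0, 261.0], [421.0, 225.0, 270.0]]
top yel 84 [444.6 233.6  31.3]
top red 36 [466.4 351.   30.4]
top grn 79 [555.  274.3  30.4]
top crock 206 [463.6   2.5  27.5]
spoon 159 [[470.0, 237.0, 162.0], [474.0, 236.0, 166.0], [468.0, 231.0, 167.0], [466.0, 239.0, 169.0], [465.0, 248.0, 171.0], [465.0, 250.0, 178.0], [460.0, 242.0, 189.0], [459.0, 234.0, 191.0], [455.0, 231.0, 200.0], [448.0, 229.0, 213.0], [441.0, 231.0, 225.0], [433.0, 224.0, 234.0], [431.0, 224.0, 245.0]]
```

View pics/c1.png

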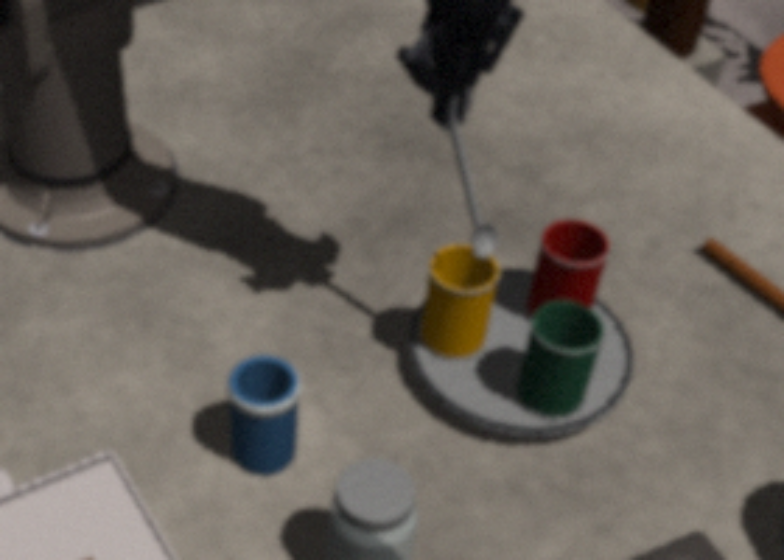

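Picture c1: the spoon is clear of the yellow tin and leaning, with its bowl at about (484,240) in the crop. The yellow tin has not moved. Next I carry it to the crock, turning the lean plane along y to stay in reach.

>>> play_rows(rows="0 0.008 0 -2;0.001 0.024 0 -6;0.001 0.042 0 -11;0.002 0.06 0 -16;0.003 0.08 0 -21;0.003 0.1 0 -26;0.004 0.12 0 -31;0.005 0.14 0 -36;0.005 0.16 0 -41;0.006 0.18 0 -46;0.007 0.2 0 -51;0.007 0.22 0 -56;0.008 0.24 0 -62;0.008 0.26 0 -68;0.009 0.275 0 -74;0.009 0.282 0 -78;0.009 0.284 0 -79;0.009 0.284 0 -79;0.009 0.284 0 -79;0.009 0.284 0 -79", force=22)

```text
time_s: 7.45
tcp_pos: [463.9, -54.9, 283.2]
eef_rot: [0.71, 0.704, -0.0, -0.0]
wrist_force: [-0.4, -0.6, -0.4]
opening: 0.095
grasp_force: 25.3
```

```bash
cat >> look.py <<'E'
print(2*np.degrees(np.arctan2(s["eef_rot"][1],s["eef_rot"][0])),s["q"].round(2))
E
sed -i 's/x-35,W\[...,1\]-y)<75/x,W[...,1]-y-35)<75/' look.py; python3 look.py 2
```

```text
7.45 [463.9 -54.9 283.2] 0.09502730007452662 25.258628726005554 [-0.4 -0.6 -0.4]
scene yel 89 [447.  234.4  31.3]
scene red 91 [468.3 352.2  31.4]
scene grn 17 [556.1 275.4  29.8]
scene crock 73 [465.2   3.9  25.9]
spoon 128 [[462.0, 17.0, 165.0], [450.0, 12.0, 178.0], [475.0, 4.0, 184.0], [470.0, 1.0, 190.0], [467.0, -0.0, 195.0], [468.0, -9.0, 204.0], [469.0, -12.0, 213.0], [470.0, -20.0, 221.0], [473.0, -24.0, 229.0], [472.0, -26.0, 239.0], [467.0, -34.0, 248.0], [470.0, -37.0, 255.0], [469.0, -42.0, 262.0]]
top yel 165 [444.6 233.3  31.2]
top red 142 [465.8 351.5  30.9]
top grn 77 [555.  274.4  30.4]
top crock 119 [463.8   2.9  27.3]
spoon 122 [[468.0, 12.0, 162.0], [461.0, 10.0, 165.0], [473.0, 12.0, 166.0], [457.0, 14.0, 168.0], [461.0, 8.0, 169.0], [459.0, 8.0, 170.0], [477.0, 6.0, 172.0], [471.0, 6.0, 173.0], [450.0, 12.0, 176.0], [453.0, 3.0, 187.0], [473.0, 1.0, 191.0], [468.0, -3.0, 197.0], [465.0, -7.0, 208.0]]
89.55178357726244 [ 0.27  0.11 -0.31  1.96  0.04  1.08 -0.06]
```

>>> play_rows(rows="0 0 0.008 0;0 0 0.022 0;0 0 0.036 0;0 0 0.048 0;0 0 0.056 0;0 0 0.064 0;0 0 0.072 0;0 0 0.08 0;0 0 0.088 0;0 0 0.095 0;0 0 0.099 0;0 0 0.099 0;0 0 0.099 0")

```text
time_s: 8.85
tcp_pos: [464.2, -55.5, 184.5]
eef_rot: [0.71, 0.704, 0.0, 0.0]
wrist_force: [-0.4, -0.2, -0.3]
opening: 0.098
grasp_force: 25.3
```

>>> play_rows(rows="0.003 0 0.001 0;0.006 0 0.002 0;0.009 0 0.003 0;0.012 0 0.004 0;0.015 0 0.005 0;0.018 0 0.006 0;0.021 0 0.007 0;0.024 0 0.008 0;0.027 0 0.009 0;0.03 0 0.01 0;0.03 0 0.01 0", force=20)

```text
time_s: 9.95
tcp_pos: [464.9, -25.6, 174.9]
eef_rot: [0.71, 0.704, 0.0, 0.001]
wrist_force: [-0.6, -3.6, 4.6]
opening: 0.1
grasp_force: 26.1
```

```bash
python3 look.py 3; python3 -c "
import cv2;a=cv2.imread('pics/scene3.png')[80:260,180:460];cv2.imwrite('pics/c3.png',cv2.resize(a,None,fx=2.8,fy=2.8))"
```

```text
9.95 [464.9 -25.6 174.9] 0.09979675205264614 26.094736754894257 [-0.6 -3.6  4.6]
scene yel 85 [447.1 234.4  31.6]
scene red 88 [468.2 351.9  31.2]
scene grn 16 [555.9 275.2  28.9]
scene crock 56 [467.6  26.5  25.4]
spoon 28 [[471.0, -2.0, 128.0], [470.0, 2.0, 129.0], [469.0, -4.0, 131.0], [468.0, -6.0, 135.0], [472.0, 0.0, 136.0], [473.0, -6.0, 140.0], [472.0, -6.0, 143.0], [470.0, -5.0, 144.0], [470.0, -4.0, 147.0], [471.0, -10.0, 147.0], [468.0, -14.0, 150.0], [471.0, -13.0, 152.0], [472.0, -11.0, 156.0], [471.0, -16.0, 158.0]]
top yel 164 [444.7 233.4  31.2]
top red 147 [465.8 351.2  30.9]
top grn 76 [554.9 274.4  30.4]
top crock 64 [466.8  21.5  29.8]
89.55056348108536 [ 0.21  0.23 -0.33  2.09  0.1   0.83 -0.19]
```

View pics/c3.png

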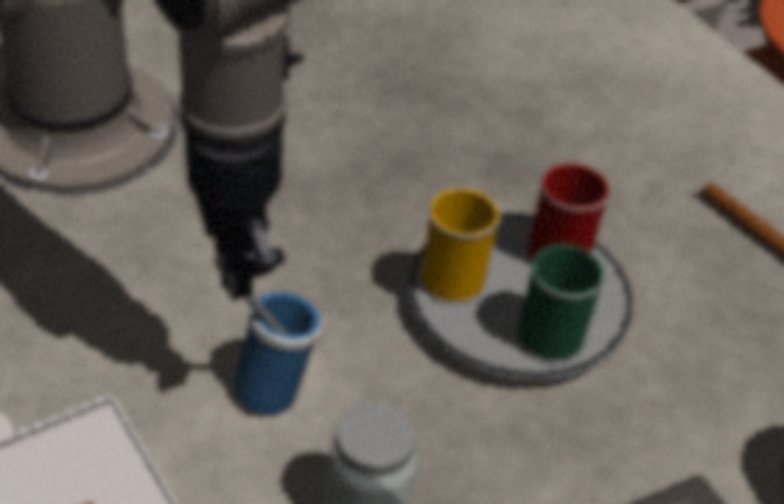

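Picture c3: the spoon didn't turn in the pads, and the crock at (270,350) is tilting. I'll back off along the same path.

>>> play_rows(rows="-0.003 0 -0.001 0;-0.006 0 -0.002 0;-0.009 0 -0.003 0;-0.012 0 -0.004 0;-0.015 0 -0.005 0;-0.018 0 -0.006 0;-0.021 0 -0.007 0;-0.024 0 -0.008 0;-0.027 0 -0.009 0;-0.028 0 -0.01 0;-0.028 0 -0.01 0")

```text
time_s: 11.15
tcp_pos: [464.2, -53.7, 184.5]
eef_rot: [0.71, 0.704, 0.0, 0.0]
wrist_force: [-0.3, 0.2, 0.1]
opening: 0.092
grasp_force: 25.6
```

```bash
python3 look.py 4
```

```text
11.15 [464.2 -53.7 184.5] 0.09231101400930253 25.58206558227539 [-0.3  0.2  0.1]
scene yel 86 [446.8 234.4  31.2]
scene red 85 [468.5 352.2  31.4]
scene grn 18 [558.  274.6  31.4]
scene crock 56 [464.8   4.1  25.9]
spoon 36 [[470.0, -30.0, 131.0], [473.0, -26.0, 132.0], [469.0, -29.0, 137.0], [471.0, -27.0, 138.0], [468.0, -37.0, 144.0], [469.0, -32.0, 146.0], [472.0, -36.0, 151.0], [468.0, -39.0, 153.0], [466.0, -33.0, 155.0], [469.0, -37.0, 160.0], [470.0, -40.0, 162.0], [471.0, -43.0, 165.0]]
top yel 159 [444.7 233.5  31.2]
top red 143 [465.8 351.4  30.8]
top grn 76 [555.  274.3  30.4]
top crock 122 [463.7   2.7  27.5]
89.5158569738762 [ 0.25  0.22 -0.31  2.08  0.09  0.86 -0.11]
```

>>> play_rows(rows="0.001 0 0.003 0;0.002 0 0.006 0;0.002 0 0.009 0;0.002 0 0.012 0;0.002 0 0.015 0;0.002 0 0.018 0;0.002 0 0.018 0;0.002 0 0.018 0")

```text
time_s: 12.05
tcp_pos: [463.8, -51.4, 166.0]
eef_rot: [0.71, 0.704, -0.0, -0.0]
wrist_force: [0.1, 1.5, -1.0]
opening: 0.087
grasp_force: 25.6
```

```bash
python3 look.py 5 | grep -v -e red -e grn -e yel
```

```text
12.05 [463.8 -51.4 166. ] 0.08706394166683057 25.610228776931763 [ 0.1  1.5 -1. ]
scene crock 70 [466.8  -0.6  26.6]
spoon 21 [[469.0, -32.0, 128.0], [468.0, -29.0, 129.0], [474.0, -32.0, 129.0], [469.0, -35.0, 129.0], [468.0, -32.0, 130.0], [467.0, -28.0, 131.0], [470.0, -35.0, 134.0], [468.0, -32.0, 134.0], [469.0, -37.0, 134.0], [467.0, -39.0, 137.0], [469.0, -37.0, 137.0], [469.0, -32.0, 139.0], [471.0, -36.0, 139.0], [468.0, -34.0, 139.0], [467.0, -42.0, 142.0], [470.0, -38.0, 143.0], [469.0, -40.0, 143.0], [469.0, -35.0, 144.0], [470.0, -38.0, 146.0], [469.0, -40.0, 147.0], [472.0, -44.0, 151.0]]
top crock 105 [464.4  -2.   27.6]
89.54856154223872 [ 0.25  0.25 -0.31  2.09  0.1   0.81 -0.13]
```

>>> play_rows(rows="0.002 0 -0.001 0;0.003 0 -0.002 0;0.004 0 -0.003 0;0.004 0 -0.003 0;0.004 0 -0.003 0")

```text
time_s: 12.65
tcp_pos: [464.3, -47.7, 169.5]
eef_rot: [0.71, 0.704, 0.0, 0.0]
wrist_force: [0.8, 0.0, -0.5]
opening: 0.099
grasp_force: 25.6
```

```bash
python3 look.py 6 | grep -e crock -e '^[0-9]'; python3 -c "
import cv2;a=cv2.imread('pics/scene6.png')[80:260,180:400];cv2.imwrite('pics/c6.png',cv2.resize(a,None,fx=3,fy=3))"
```

```text
12.65 [464.3 -47.7 169.5] 0.09873913465509518 25.627968907356262 [ 0.8  0.  -0.5]
scene crock 55 [465.2   4.5  25.6]
top crock 100 [463.5   2.9  27.3]
89.53485260338044 [ 0.24  0.24 -0.31  2.09  0.1   0.82 -0.14]
```

View pics/c6.png

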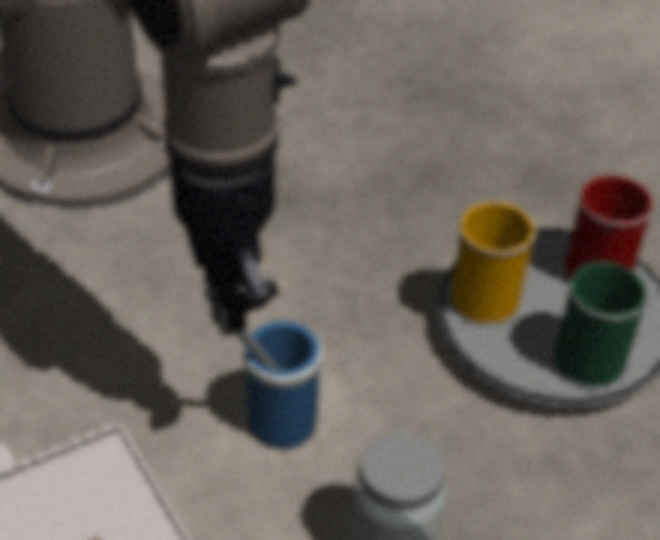

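Picture c6: the crock is upright at (283,385), with the handle entering over its near-left rim. Releasing now.

>>> play_rows(rows="0 0 0 0;0 0 0 0;0 0 0 0;0 0 0 0;0 0 0 0;0 0 0 0;0 0 0 0;0 0 0 0", fingers=0.4)

```text
time_s: 13.55
tcp_pos: [464.1, -47.5, 169.3]
eef_rot: [0.71, 0.704, -0.0, 0.0]
wrist_force: [-0.3, -0.0, 0.4]
opening: 0.599
grasp_force: 0.0
```

```bash
sed -i 's/z-12)/z+45)/;s/z-160)/z-80)/' look.py; python3 look.py 7 | grep -e crock -e spoon -e '^[0-9]'; python3 -c "
import cv2;a=cv2.imread('pics/scene7.png')[80:260,180:400];cv2.imwrite('pics/c7.png',cv2.resize(a,None,fx=3,fy=3))"
```

```text
13.55 [464.1 -47.5 169.3] 0.598954526662769 0.0 [-0.3 -0.   0.4]
scene crock 53 [464.8   4.3  25.6]
spoon 131 [[439.0, -51.0, 163.0], [441.0, -42.0, 168.0], [499.0, -52.0, 172.0], [497.0, -54.0, 174.0], [469.0, -50.0, 176.0], [507.0, -48.0, 178.0], [440.0, -51.0, 182.0], [505.0, -45.0, 185.0], [492.0, -56.0, 188.0], [442.0, -49.0, 193.0], [493.0, -56.0, 196.0], [437.0, -57.0, 203.0], [505.0, -54.0, 210.0], [522.0, -55.0, 214.0]]
top crock 100 [463.7   3.   27.3]
89.54200182823726 [ 0.24  0.24 -0.31  2.09  0.1   0.82 -0.14]
```

View pics/c7.png

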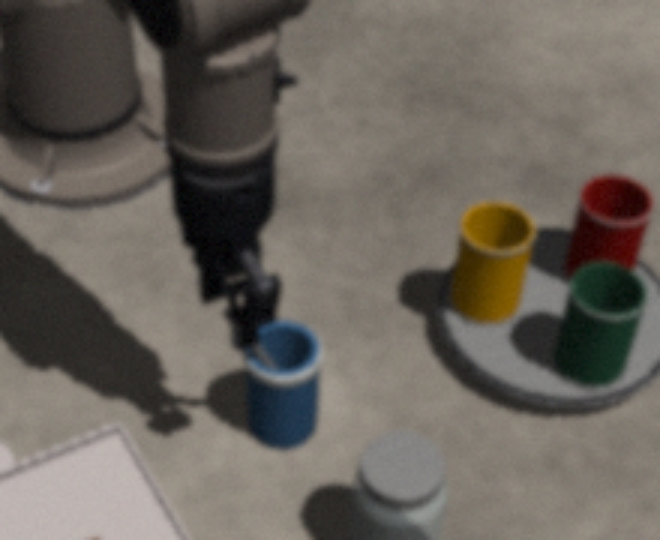

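Picture c7: the spoon has slid down and rests in the upright crock, with its tip at z ≈ 176. Now I rise and go over the sieve.

>>> play_rows(rows="0 0 -0.01 0;0 0 -0.03 0;0 0 -0.06 0;0 0 -0.09 0;-0.02 0.005 -0.105 0;-0.05 0.015 -0.105 0;-0.09 0.025 -0.1 0;-0.13 0.04 -0.09 0;-0.17 0.05 -0.07 0;-0.195 0.06 -0.05 0;-0.204 0.062 -0.04 0;-0.204 0.062 -0.04 0;-0.204 0.062 -0.04 0;-0.204 0.062 -0.04 0;-0.204 0.062 -0.04 0")

```text
time_s: 15.15
tcp_pos: [525.0, -250.7, 210.5]
eef_rot: [0.709, 0.705, 0.001, 0.001]
wrist_force: [-0.4, 0.6, -0.1]
opening: 0.601
grasp_force: 0.0
```

```bash
cat > sv.py <<'E'
from h import *;from bench import sense,vision
s=sense();p,d=vision.camera("wrist");W=wrist(vision,s,p,d);cv2.imwrite("pics/w2.png",p[:,:,::-1])
print(s["time_s"],s["tcp_pos"].round(1))
hsv=cv2.cvtColor(p,cv2.COLOR_RGB2HSV);H,S=hsv[...,0],hsv[...,1]
w=(np.abs(W[...,0]-525)<45)&(W[...,1]>-375)&(W[...,1]<-190)
P=W[w&(H<20)&(S>100)&(W[...,2]>33)&(W[...,2]<45)];l=cv2.fitLine(P[:,:2].astype(np.float32),cv2.DIST_HUBER,0,.1,.1).ravel()
print("handle",len(P),l,np.median(P[:,2]),P.min(0).round(),P.max(0).round())
P=W[w&(S<60)&(W[...,2]>33)&(W[...,2]<45)&(W[...,1]<-295)];print("pan",len(P),circ(P))
print("floor",np.nanmedian(W[(np.abs(W[...,2]-4)<6)][:,2]))
n=np.load("top6.npz")
E
python3 sv.py; python3 look.py 8 | grep -e crock -e yel -e spoon
python3 - <<'E'
from h import *;from bench import vision
for n in("top","scene"):
    W=fixed(vision,n,np.load(n+"8.npz"));P=W[(W[...,2]>108)&(W[...,2]<200)&(np.hypot(W[...,0]-464,W[...,1]+20)<60)]
    print(len(P),P[np.argsort(P[:,2])][::max(1,len(P)//6)].round().tolist())
E
```

```text
15.15 [ 525.  -250.7  210.5]
handle 1291 [ 2.6653547e-02  9.9964476e-01  5.2560657e+02 -2.4714323e+02] 38.05803098553429 [ 520. -298.   36.] [ 532. -201.   40.]
pan 995 [ 523.30155715 -338.12862643   28.09811587]
floor 0.8282366066869145
scene yel 95 [446.7 234.9  31.6]
scene crock 55 [465.4   3.   26.6]
spoon 70 [[558.0, -255.0, 205.0], [559.0, -259.0, 209.0], [558.0, -239.0, 213.0], [559.0, -258.0, 215.0], [559.0, -238.0, 217.0], [559.0, -241.0, 219.0], [559.0, -260.0, 220.0], [565.0, -255.0, 221.0], [555.0, -260.0, 222.0], [567.0, -243.0, 223.0], [565.0, -246.0, 225.0], [565.0, -246.0, 228.0], [565.0, -243.0, 230.0], [561.0, -261.0, 253.0]]
top yel 164 [444.7 233.4  31.1]
top crock 186 [463.7   2.4  27.5]
spoon 108 [[552.0, -244.0, 210.0], [489.0, -244.0, 215.0], [494.0, -243.0, 219.0], [493.0, -243.0, 223.0], [552.0, -240.0, 230.0], [497.0, -240.0, 237.0], [567.0, -244.0, 246.0], [569.0, -244.0, 249.0], [576.0, -240.0, 251.0], [478.0, -238.0, 253.0], [489.0, -242.0, 254.0], [493.0, -247.0, 254.0]]
80 [[456.0, 33.0, 108.0], [465.0, -21.0, 122.0], [466.0, -25.0, 136.0], [465.0, -33.0, 149.0], [466.0, -39.0, 163.0], [466.0, -42.0, 173.0], [464.0, -50.0, 177.0]]
76 [[498.0, 1.0, 108.0], [467.0, -23.0, 121.0], [469.0, -24.0, 131.0], [469.0, -35.0, 144.0], [469.0, -40.0, 158.0], [470.0, -46.0, 169.0], [463.0, -47.0, 177.0]]
```

>>> play_rows(rows="-0.001 0.0005 0.03 1;-0.001 0.0005 0.07 1;-0.001 0.0005 0.11 1;-0.001 0.0005 0.145 1;-0.001 0.0005 0.17 1;-0.001 0.0005 0.183 1;-0.001 0.0005 0.189 1;-0.001 0.0005 0.189 1;-0.001 0.0005 0.189 1")

```text
time_s: 16.2
tcp_pos: [525.9, -253.4, 21.6]
eef_rot: [0.716, 0.698, 0.0, 0.001]
wrist_force: [-0.4, -0.0, 0.3]
opening: 0.601
grasp_force: 0.0
```

>>> play_rows(rows="0 0 0 0;0 0 0 0;0 0 0 0;0 0 0 0;0 0 0 0;0 0 0 0;0 0 0 0;0 0 0 0;0 0 0 0;0 0 0 0", fingers=1, force=70)

```text
time_s: 17.2
tcp_pos: [525.3, -253.0, 20.4]
eef_rot: [0.716, 0.698, 0.0, 0.0]
wrist_force: [0.7, 1.2, 4.4]
opening: 0.137
grasp_force: 69.1
```

>>> play_rows(rows="0 0 -0.004 0;0 0 -0.012 0;0 0 -0.025 0;0 0 -0.045 0;0 0 -0.07 0;0 0 -0.1 0;0 0 -0.13 0;0 0 -0.16 0;0 0 -0.19 0;0 0 -0.22 0;0 0 -0.24 0;0 0 -0.255 0;0 0 -0.26 0;0 0 -0.26 0;0 0 -0.26 0")

```text
time_s: 18.7
tcp_pos: [524.3, -252.8, 279.6]
eef_rot: [0.716, 0.698, -0.0, -0.001]
wrist_force: [0.8, 0.1, -0.6]
opening: 0.136
grasp_force: 68.5
```

>>> play_rows(rows="0.008 -0.001 0 0;0.025 -0.004 0 0;0.05 -0.008 0 0;0.085 -0.014 0 0;0.12 -0.02 0 0;0.155 -0.026 0 0;0.19 -0.031 0 0;0.225 -0.037 0 0;0.26 -0.043 0 0;0.295 -0.049 0 0;0.33 -0.054 0 0;0.365 -0.06 0 0;0.4 -0.066 0 0;0.435 -0.072 0 0;0.47 -0.078 0 0;0.505 -0.083 0 0;0.535 -0.088 0 0;0.558 -0.092 0 0;0.569 -0.094 0 0;0.57 -0.094 0 0")

```text
time_s: 20.7
tcp_pos: [443.9, 320.9, 280.0]
eef_rot: [0.715, 0.699, -0.0, -0.0]
wrist_force: [-0.1, -0.0, -1.7]
opening: 0.127
grasp_force: 68.5
```

>>> play_rows(rows="0 0 0 0;0 0 0 0;0 0 0 0")

```text
time_s: 21.0
tcp_pos: [446.0, 317.9, 280.3]
eef_rot: [0.717, 0.697, -0.0, 0.0]
wrist_force: [0.7, 0.2, -1.3]
opening: 0.136
grasp_force: 68.5
```

```bash
cat > fin.py <<'E'
from h import *;from bench import sense,vision
import sys
s=sense();print(s["time_s"],s["tcp_pos"].round(1),s["eef_rot"].round(4),s["opening"],s["grasp_force"])
x,y,z=s["tcp_pos"];M=R.from_quat(s["eef_rot"]).as_matrix()
for n in ("wrist","top","scene"):
    p,d=vision.camera(n);W=wrist(vision,s,p,d) if n=="wrist" else fixed(vision,n,dict(p=p,d=d))
    cv2.imwrite(f"pics/{n}{sys.argv[1]}.png",p[:,:,::-1])
    L=(W-s["tcp_pos"])@M   # tool axes
    hsv=cv2.cvtColor(p,cv2.COLOR_RGB2HSV);H,S=hsv[...,0],hsv[...,1]
    k=(S<60)&(L[...,0]<-48)&(L[...,0]>-125)&(np.abs(L[...,1])<38)&(np.abs(L[...,2]+17.5)<14)
    P=W[k]
    if len(P)>20:
        k2=np.abs(P[:,2]-np.median(P[:,2]))<5;Q=P[k2];c=circ(Q)
        A=np.c_[Q-Q.mean(0)];sl=np.linalg.lstsq(np.c_[A[:,:2],np.ones(len(A))],A[:,2],rcond=None)[0]
        print(n,"pan",len(Q),c.round(1),"rim z",np.median(Q[:,2]).round(1),"slopes",sl[:2].round(3))
    k=(H<20)&(S>90)&(np.abs(L[...,1])<12)&(np.abs(L[...,0])<62)&(np.abs(L[...,2]+17)<20)
    P=L[k]
    if len(P)>20: print(n,"handle",len(P),np.polyfit(P[:,0],P[:,2],1).round(3),cv2.fitLine(P[:,:2].astype(np.float32),2,0,.1,.1).ravel().round(3))
    for nm,c in (("yel",(20,32)),("red",(0,6)),("grn",(60,90))):
        k=(H>=c[0])&(H<=c[1])&(S>110)&(np.abs(W[...,2]-126)<6)&(W[...,0]<800)&(W[...,0]>350)&(W[...,1]>150)
        P=W[k];print(n,nm,len(P),circ(P).round(1) if len(P)>5 else 0)
E
python3 fin.py 9
```

```text
21.0 [446.  317.9 280.3] [ 7.168e-01  6.973e-01 -1.000e-04  3.000e-04] 0.13562085814441802 68.52741479873657
wrist handle 7316 [ 2.0000e-03 -1.6465e+01] [1.0000e+00 3.0000e-03 1.0249e+01 7.4800e-01]
wrist yel 179 [444.1 232.9  31.2]
wrist red 850 [465.2 351.1  30.9]
wrist grn 0 0
top pan 326 [444.8 232.1  27.9] rim z 296.1 slopes [-0.007 -0.018]
top handle 254 [ -0.021 -16.241] [  1.      0.032 -18.271   1.427]
top yel 142 [444.7 233.4  31.3]
top red 82 [465.9 351.1  30.9]
top grn 79 [555.1 274.4  30.4]
scene pan 180 [446.5 234.4  27.3] rim z 293.9 slopes [0.015 0.007]
scene handle 76 [ -0.052 -16.703] [  0.986  -0.168 -24.135   3.629]
scene yel 96 [447.2 234.5  31.3]
scene red 89 [468.3 352.3  31.7]
scene grn 20 [553.1 277.   27.4]
```

>>> play_rows(rows="0.0007 0 0.006 0;0.0007 0 0.018 0;0.0007 0 0.035 0;0.0007 0 0.055 0;0.0007 0 0.075 0;0.0007 0 0.09 0;0.0007 0 0.1 0;0.0007 0 0.108 0;0.0007 0 0.114 0;0.0007 0 0.12 0;0.0007 0 0.124 0;0.0007 0 0.1265 0;0.0007 0 0.1265 0;0.0007 0 0.1265 0;0.0007 0 0.1265 0;0.0007 0 0.1265 0;0.0007 0 0.1265 0")

```text
time_s: 22.85
tcp_pos: [445.6, 320.0, 154.0]
eef_rot: [0.716, 0.698, 0.0, 0.0]
wrist_force: [-0.3, 1.1, -0.0]
opening: 0.134
grasp_force: 68.5
```

```bash
python3 fin.py 10; python3 -c "
import cv2;a=cv2.imread('pics/scene10.png')[60:260,180:460];cv2.imwrite('pics/c10.png',cv2.resize(a,None,fx=2.8,fy=2.8))"
```

```text
22.85 [445.6 320.  154. ] [7.161e-01 6.980e-01 2.000e-04 1.000e-04] 0.13432555247362185 68.52172493934631
wrist handle 7417 [ 4.000e-03 -1.649e+01] [1.0000e+00 2.0000e-03 1.0468e+01 7.2400e-01]
wrist yel 0 0
wrist red 2681 [465.1 351.1  30.8]
wrist grn 0 0
top pan 221 [444.7 234.3  28. ] rim z 169.9 slopes [-0.006 -0.022]
top handle 167 [ -0.036 -16.842] [ 1.0000e+00 -2.0000e-03 -2.2035e+01  1.0800e+00]
top yel 86 [444.8 234.1  31.6]
top red 14 [  73552.8 -173762.   188801.6]
top grn 79 [555.  274.4  30.4]
scene pan 143 [446.4 235.8  27.4] rim z 167.8 slopes [ 0.011 -0.004]
scene handle 65 [ -0.063 -16.616] [  0.993  -0.118 -25.568   3.84 ]
scene yel 47 [447.1 234.4  31. ]
scene red 76 [468.4 352.2  31.3]
scene grn 16 [553.9 277.2  28. ]
```

View pics/c10.png

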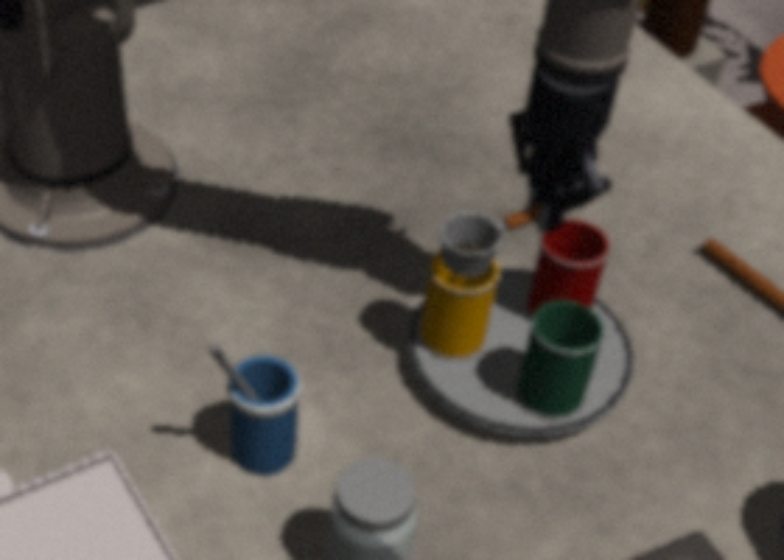

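Picture c10: the sieve pan at (470,240) is above the yellow tin's mouth. The spoon stands in the upright crock and the other tins are undisturbed. I'll trim 1 mm and settle.

>>> play_rows(rows="-0.001 0.0003 -0.001 0;-0.001 0.0003 -0.001 0;-0.001 0.0003 -0.001 0;-0.001 0.0003 -0.001 0;-0.001 0.0003 -0.001 0")

```text
time_s: 23.5
tcp_pos: [445.8, 318.9, 154.8]
eef_rot: [0.716, 0.698, -0.0, 0.0]
wrist_force: [0.3, 0.5, -1.1]
opening: 0.137
grasp_force: 68.5
```

```bash
python3 fin.py 11 | grep -e pan -e '^[0-9]'; python3 -c "
from bench import job;print(job.finish_job())"
```

```text
23.5 [445.8 318.9 154.8] [ 0.7161  0.698  -0.      0.    ] 0.13734813906461701 68.52056622505188
top pan 230 [444.9 233.3  28. ] rim z 170.2 slopes [-0.006 -0.018]
scene pan 145 [446.7 235.1  27.4] rim z 169.4 slopes [ 0.003 -0.013]
the job is handed in; nothing more can be done
None
```

The job is handed in at about 24 s: the spoon stands in the upright crock and the sieve is held level, within about 1 mm of centre and about 1 cm above the yellow tin. The crock tilted briefly while I tried to straighten the spoon in it and settled back in place when I backed off.

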